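Set the guide pin and hover the bearing cover over the housing

ROBOT

A 6-joint arm with a two-finger parallel gripper is mounted at the origin on a cart in front of the work surface, level with it; the furniture and walls round the work are solid. World frame = base frame: x ahead of the robot, y to its left, z up, the work surface at z = 0. Lengths are in mm, angles in rad, forces in N, time in s.
With the tool pointing down it reaches from about 300 to 850 mm from the base axis. Payload 4.2 kg.
Tool frame: the origin (TCP) lies midway between the tips of the shut fingers; the grasp point (between the pads) lies 19 mm behind it; z points along the fingers, y is the direction in which the jaws open and shut (so a half turn about z gives the same grasp; the last joint's range is limited). The gripper opens to 91 mm and grips with 3 to 60 N. Pads are 32 mm wide; open, the fingers measure 118 mm over their backs; the gripper's body (76 mm by 178 mm) begins 60 mm behind the grasp point.
Start: joints at [-1.361, 0.32, 1.565, -0, 1.257, -0.02], TCP at [130.977, -559.9, 213.976] pointing down, gripper open.
Joint ranges: [-3.11, 3.11], [-0.84, 2.01], [0.21, 2.61], [-1.34, 4.49], [0.05, 2.63], [-2.56, 2.56]. Speed limits (rad/s): [2.57, 2.57, 3.14, 3.14, 3.14, 3.14].

INTERFACE

Orientations are given as a unit quaternion [x, y, z, w].
In Python, from bench import bot, jaws, imaging, order gives the robot as it stands. Calls block until the motion is done:
- bot.move_pose(position, orientation): joint-space move of the TCP to a pose.
- bot.move_straight(position, attitude=None, v=150): straight line of the TCP; attitude=None keeps the orientation; v is the mean speed in mm/s.
- bot.move_joints(angles): joint-space move.
- jaws.gripper_to(opening): finger opening in mm; the grip force is fixed at half the most; returns when the fingers have stopped.
- bot.dwell(seconds).
- bot.ik(position, orientation): joint angles nearest the present ones, or None.
- bot.read_state(): the state.
- imaging.capture(name): name is "scene" or "side" or "wrist"; returns a dict with "frame" (384x512x3 uint8, red, green, blue), "vertical_fov" (degrees; the focal length in pixels is half the picture's height over the tangent of half this angle, whatever the lens; pixels are square), "cx", "cy" (the principal point, pixels), "dist_coeffs" ([k1, k2, p1, p2, k3] as OpenCV has them; the pictures are not rectified), "origin" and "rotation" of the camera in the world; the wrist camera has in their place "T_tool_cam" (4x4, takes a point from camera to tool coordinates, whose origin is the TCP and whose axes are the flange's). Camera axes: x right, y up, looking along -z (the intrinsics and any distortion apply to the point x, -y, -z); pixel columns grow to the right and rows downward; lengths in mm; the calibration is good to about 2 mm. A picture is of the moment at which its call begins: read the wrist's pose just before it. There is no depth.
A pose or a line that the arm cannot do raises bot.IKError and nothing moves.
- order.finish_job(): hands the job in, once; it reports no verdict.
The state is a dict: "t": time; "joint_positions": joint angles; "dq": joint speeds; "tau": joint torques, N m; "eef_pos": TCP position; "tcp_rot": TCP orientation; "force": force on the tool from outside, world axes, zero at the start; "moment": the same for the moment, N m; "grip_width": finger opening in mm.
Only numpy, scipy, OpenCV 4.12 (cv2) and the standard library are available. Lean on these libraries where they do the work, as an engineer would, in place of code of your own. Each camera call takes 0.05 s, during which the arm holds its last target. There are 200 camera calls.

TASK

Take the guide pin out of its rack and push it all the way down into the empty hole of the bearing housing, then let go of it. Then pick up the bearing cover by its lug, bring it across the cartons, and finish with it still held in the gripper, level and at rest about 10 mm above the tops of the two guide pins, each of its two holes straight above a pin (either way round). Do not shift the cartons, and never let the cover touch the housing or the pins: a colleague still has to lay in the gasket.

Things in the scene. Friction and masses are not known exactly. Their poses are not given: they have to be found in the camera images.
- housing: Grey fixed bearing housing, to the robot's left of the cartons. A block 150 (its x) x 90 (its y) x 40 mm high, on a 10 mm thick foot 130 mm wide in y with four bolt heads; a ball bearing lies in the 56 mm bore in the middle of its top. Origin: centre of the underside, on the table; z up. At x = -50 mm its top has an empty round hole; at x = +50 mm a steel guide stud, diameter 10 mm, is already fitted, standing 44 mm out of the top (its top 84 mm above the table).
- pin_hole (a point): Centre of the mouth of the empty hole in the housing's top face, 40 mm above the table. The hole is 12 mm in diameter with a small chamfer, and 28 mm deep with a closed bottom.
- stud_top (a point): Centre of the top end of the fitted guide stud of the housing, 84 mm above the table.
- pin_rack: Fixed aluminium rack block 110 (its x) x 44 (its y) x 30 mm high with three holes in its top; the guide pin stands in the middle one. To the robot's right of the cartons. Origin: centre of the underside. Holes 12 mm wide, 28 mm deep.
- guide_pin: Loose plain steel guide pin, 10 mm in diameter, 72 mm long, about 45 g, its foot tapering to 5 mm over the last 8 mm. Origin: centre of its foot (lower end); z along the pin to its top. In the rack its foot is 2 mm above the table and 44 mm of it stand out; fully home in the housing hole its foot is 12 mm above the table and again 44 mm stand out, level with the stud.
- pin_foot (a point): Centre of the lower end of the guide pin (the body's origin).
- pin_top (a point): Centre of the upper end of the guide pin, 72 mm above its foot.
- cover: Loose aluminium bearing cover, about 250 g, lying flat on the table to the robot's right of the cartons: a flange 132 (its x) x 66 (its y) x 8 mm thick with a 14 mm through hole at x = -50 mm and another at x = +50 mm. In the middle of its top stands a flat-sided lug to hold it by, 40 mm long in x, 30 mm wide in y, from 8 to 38 mm above the underside; low thin ribs (up to 17 mm) run from the lug along x. Origin: centre of the underside; z up.
- cover_hole_a (a point): Centre of the cover's hole at x = -50 mm, at the level of the underside.
- cover_hole_b (a point): Centre of the cover's hole at x = +50 mm, at the level of the underside.
- carton_brown: Closed brown carton 65 mm high, 160 mm (away from the robot) x 111 mm, the nearer of two cartons in a row straight ahead of the robot, between cover and housing. Loose; leave it where it is. Origin: centre of the underside.
- carton_white: Closed pale carton, 101 x 100 mm, 60 mm high, the farther one of the row. Loose; leave it where it is. Origin: centre of the underside.

How it is judged:
By the outcome, as a careful person would: the job done as asked, in the order asked, and still so for the second after the job is handed in, while the arm keeps its last pose, push and grip.
It also fails if it takes over 72 s, if anything falls off the work surface, if the arm or the gripper's body presses on something with over 40 N, if the wrist force passes 120 N, or if a joint passes its speed limit or range.

## Working session

There is one attempt and no reset: what is moved stays moved. The work goes in short steps, each a Python script; the robot and the scene stay as the last script left them, time stands still between calls to the robot, and variables do not carry over. Pictures are saved under pics/ and viewed, about 8 in all and at most 12, crops included, and the job is handed in when it is done.

```bash
mkdir -p pics; ls; cat > h.py <<'E'
import numpy as np, cv2
from bench import bot, jaws, imaging, order
from scipy.spatial.transform import Rotation as R
def cap(name):
    s=bot.read_state(); d=imaging.capture(name)
    if 'origin' in d: o=np.array(d['origin']); M=np.array(d['rotation'])
    else:
        T=np.array(d['T_tool_cam']); Rt=R.from_quat(s['tcp_rot']).as_matrix()
        o=np.array(s['eef_pos'])+Rt@T[:3,3]; M=Rt@T[:3,:3]
    if M.shape!=(3,3): M=R.from_quat(M).as_matrix()
    f=d['frame'].shape[0]/2/np.tan(np.radians(d['vertical_fov'])/2)
    K=np.array([[f,0,d['cx']],[0,f,d['cy']],[0,0,1]])
    return dict(im=d['frame'],o=o,M=M,K=K,D=np.array(d['dist_coeffs'],float))
def rays(c,px):
    u=cv2.undistortPoints(np.array(px,float).reshape(-1,1,2),c['K'],c['D']).reshape(-1,2)
    r=np.c_[u[:,0],-u[:,1],-np.ones(len(u))]@c['M'].T
    return r/np.linalg.norm(r,axis=1)[:,None]
def onplane(c,px,z):
    r=rays(c,px); return c['o']+r*((z-c['o'][2])/r[:,2])[:,None]
def proj(c,P):
    p=(np.array(P,float).reshape(-1,3)-c['o'])@c['M']; p=p*[1,-1,-1]
    return cv2.projectPoints(p,np.zeros(3),np.zeros(3),c['K'],c['D'])[0].reshape(-1,2)
def save(c,fn,crop=None,s=1):
    im=c['im'][...,::-1]
    if crop: x0,y0,x1,y1=crop; im=im[y0:y1,x0:x1]
    cv2.imwrite('pics/'+fn,cv2.resize(im,None,fx=s,fy=s,interpolation=cv2.INTER_CUBIC))
def down(yaw): # tool z down, tool x at yaw
    c,s=np.cos(yaw),np.sin(yaw)
    return R.from_matrix(np.array([[c,s,0],[s,-c,0],[0,0,-1]])).as_quat()
E
python3 - <<'E'
from h import *
import pickle
s=bot.read_state(); print(s['t'],s['tcp_rot'],s['grip_width'],s['force'])
C={n:cap(n) for n in('scene','side','wrist')}
pickle.dump(C,open('c0.pkl','wb'))
for n,c in C.items(): print(n,c['o'],c['M'].round(2).tolist(),c['K'][0,0],c['D'])
im=np.zeros((384*2,1024,3),np.uint8)
save(C['scene'],'s0.png',s=1.5);save(C['side'],'d0.png',s=1.5);save(C['wrist'],'w0.png',s=1.5)
E
```

```text
pics
0.0 [ 9.93403642e-01  1.14666371e-01 -9.68756197e-05 -9.03964756e-04] 91.15510604266603 [ 0.09450473 -0.38140984 -0.12647328]
scene [162.3655918  626.2260871  713.89634733] [[-0.86, 0.33, -0.39], [-0.51, -0.57, 0.65], [-0.01, 0.76, 0.65]] 361.80195794107243 [-0.08611784  0.          0.          0.          0.        ]
side [1325.45529518  165.75775771  754.04801715] [[-0.16, -0.62, 0.77], [0.99, -0.09, 0.13], [-0.01, 0.78, 0.63]] 400.37234468898555 [-0.08049716  0.          0.          0.          0.        ]
wrist [ 204.92855097 -543.26426713  383.99629168] [[0.23, 0.94, 0.26], [-0.97, 0.22, 0.06], [-0.0, -0.27, 0.96]] 317.75082953975794 [-0.08746112  0.          0.          0.          0.        ]
```

View pics/s0.png

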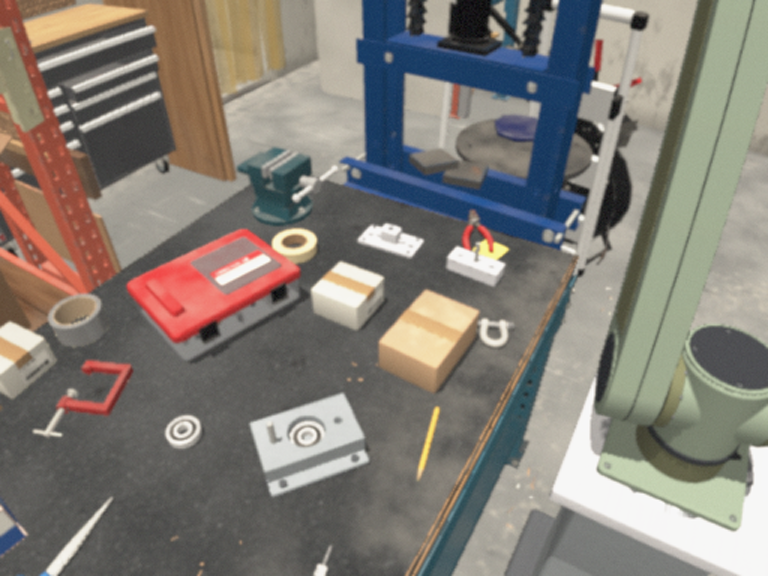

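View pics/d0.png

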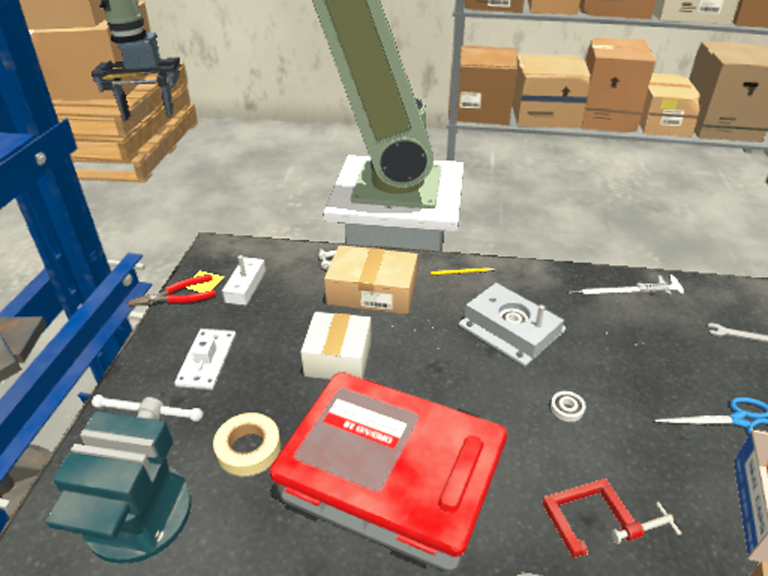

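View pics/w0.png

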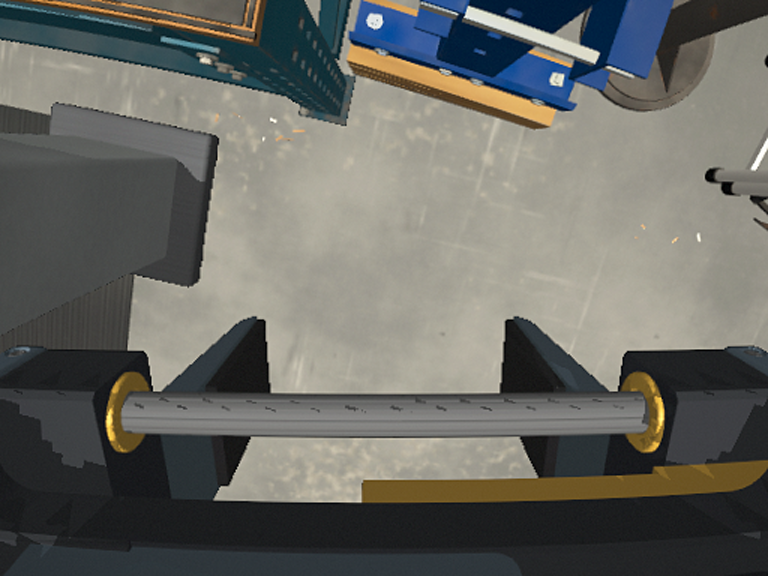

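The scene view shows the stud at (271,433), the hole at (338,420), the rack at (476,264), the pin at about (478,245) and the cover at (391,240). The side view shows the stud at (541,315), the pin at (240,263) and the cover at (206,357). These are view pixels at 1.5x. The wrist view shows only floor and the press.

```bash
python3 - <<'E'
from h import *
import pickle
C=pickle.load(open('c0.pkl','rb'));S,D=C['scene'],C['side']
v=lambda c,p,z:onplane(c,np.array(p)/1.5,z).round(0)[:, :2].tolist()
print('rack corners S',v(S,[[447,265],[458,247],[505,263],[496,282]],30),'D',v(D,[[223,293],[240,259],[265,260],[250,296]],30))
print('pin top S',v(S,[[478,237]],74),'D',v(D,[[241,257]],74))
print('lug top S',v(S,[[391,230]],38),'D',v(D,[[206,340]],38))
print('cover corn S',v(S,[[359,239],[373,226],[423,241],[410,257]],8),'D',v(D,[[177,385],[203,330],[235,330],[213,387]],8))
print('stud top S',v(S,[[271,427]],84),'D',v(D,[[542,309]],84))
print('hole S',v(S,[[338,420]],40),'bore S',v(S,[[307,435]],40),'D bore',v(D,[[514,316]],40))
print('housing top S',v(S,[[250,420],[350,398],[367,437],[267,467]],40),'D',v(D,[[497,283],[565,321],[530,352],[466,314]],40))
print('brown S',v(S,[[379,343],[428,292],[479,308],[437,361]],65),'white',v(S,[[313,290],[342,264],[385,282],[357,306]],60))
for n,c,b in(('a',S,(220,120,345,200)),('b',S,(150,250,260,340)),('c',D,(110,160,185,265)),('d',D,(300,180,385,250))):
    x0,y0,x1,y1=b; cv2.imwrite(n+'.png',cv2.resize(c['im'][y0:y1,x0:x1,::-1],(400,300),interpolation=cv2.INTER_CUBIC))
a=[cv2.imread(n+'.png') for n in 'abcd'];cv2.imwrite('pics/crop1.png',np.vstack([np.hstack(a[:2]),np.hstack(a[2:])]))
E
```

```text
rack corners S [[488.0, -204.0], [495.0, -273.0], [387.0, -271.0], [381.0, -203.0]] D [[508.0, -272.0], [399.0, -275.0], [395.0, -223.0], [510.0, -217.0]]
pin top S [[452.0, -269.0]] D [[449.0, -249.0]]
lug top S [[645.0, -247.0]] D [[643.0, -251.0]]
cover corn S [[711.0, -218.0], [710.0, -279.0], [583.0, -283.0], [580.0, -216.0]] D [[724.0, -278.0], [590.0, -284.0], [582.0, -225.0], [719.0, -216.0]]
stud top S [[518.0, 319.0]] D [[535.0, 313.0]]
hole S [[464.0, 236.0]] bore S [[488.0, 281.0]] D bore [[509.0, 272.0]]
housing top S [[578.0, 304.0], [471.0, 191.0], [411.0, 239.0], [505.0, 354.0]] D [[419.0, 242.0], [510.0, 361.0], [596.0, 297.0], [515.0, 187.0]]
brown S [[480.0, 87.0], [468.0, -70.0], [370.0, -77.0], [379.0, 74.0]] white [[657.0, 27.0], [654.0, -66.0], [553.0, -61.0], [563.0, 23.0]]
```

View pics/crop1.png

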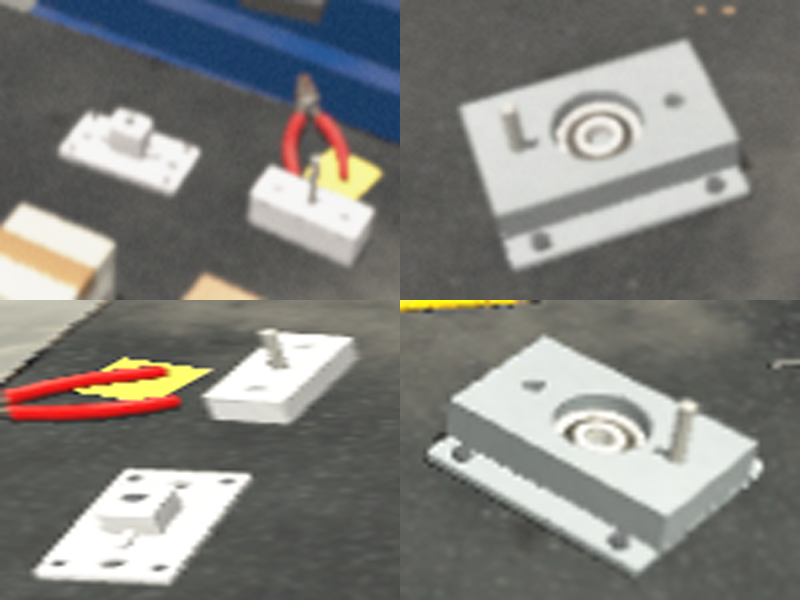

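```bash
python3 - <<'E'
from h import *
import pickle
C=pickle.load(open('c0.pkl','rb'))
v=lambda n,p,z:onplane(C[n],np.array(p)/1.5,z).round(0)[:, :2].tolist()
print('wrist beam/corners z0,z100',v('wrist',[[345,45],[550,120],[350,5],[340,120],[470,20],[590,60]],0),v('wrist',[[345,45],[550,120],[350,5],[340,120],[470,20],[590,60]],100))
print('scene beam ends',v('scene',[[575,240],[345,170],[545,215],[390,150]],30))
print('S rack hole/pin base',v('scene',[[478,260]],30))
for p,y in(((150,-330,214),.23),((300,-250,200),0),((390,-250,190),0),((448,-250,150),0),((448,-250,38),0),((645,-248,12),0),((645,-248,200),0),((464,236,60),0),((515,280,108),.93)):
    q=bot.ik(p,down(y)); print(p,None if q is None else np.round(q,2))
E
```

```text
wrist beam/corners z0,z100 [[279.0, -495.0], [263.0, -661.0], [307.0, -493.0], [225.0, -503.0], [318.0, -582.0], [314.0, -679.0]] [[259.0, -508.0], [248.0, -631.0], [281.0, -506.0], [219.0, -514.0], [288.0, -572.0], [285.0, -643.0]]
scene beam ends [[283.0, -429.0], [893.0, -441.0], [371.0, -494.0], [848.0, -602.0]]
S rack hole/pin base [[440.0, -252.0]]
(150, -330, 214) [-1.18 -0.02  1.98 -0.    1.18  0.16]
(300, -250, 200) [-0.72  0.04  1.96 -0.    1.14  0.85]
(390, -250, 190) [-0.59  0.16  1.84 -0.    1.14  0.98]
(448, -250, 150) [-0.53  0.27  1.8  -0.    1.06  1.04]
(448, -250, 38) [-0.53  0.41  1.94 -0.    0.79  1.04]
(645, -248, 12) [-0.38  0.66  1.52 -0.    0.96  1.19]
(645, -248, 200) [-0.38  0.51  1.29 -0.    1.34  1.19]
(464, 236, 60) [ 0.45  0.39  1.9  -0.    0.85  2.02]
(515, 280, 108) [ 0.48  0.42  1.69 -0.    1.03  1.12]
```

```bash
python3 - <<'E'
from h import *
import pickle
bot.move_pose([150,-330,214],down(.23)); bot.move_pose([385,-250,190],down(0))
c=cap('wrist'); s=bot.read_state(); print(s['t'],s['eef_pos']); pickle.dump(c,open('c1.pkl','wb')); save(c,'w1.png',s=1.5)
print(proj(c,[[448,-250,74],[445,-250,30]])*1.5)
E
```

```text
2.1 [ 384.43511727 -250.98023642  189.91425711]
[[381.63396382 179.49121425]
 [382.00000656 180.99863085]]
```

View pics/w1.png

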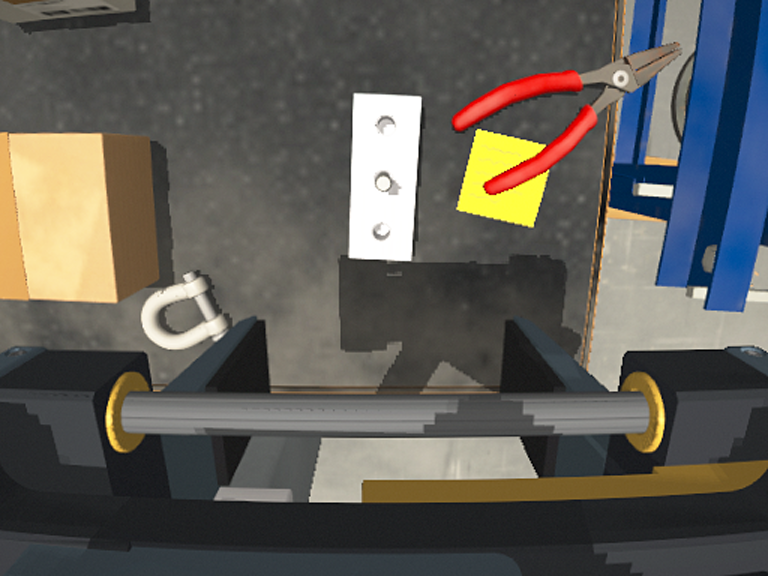

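```bash
python3 - <<'E'
from h import *
import pickle
c=pickle.load(open('c1.pkl','rb'))
print(onplane(c,np.array([[384,183]])/1.5,74),onplane(c,np.array([[385,123],[381,231],[353,94],[422,97],[413,261],[348,258]])/1.5,30).round(1))
p=np.array([384.4,-251,190]);print([proj(c,p+[dx,0,dz])*1.5 for dx,dz in((0,19),(0,0),(0,-36))])
E
```

```text
[[ 445.96108557 -251.39247639   74.        ]] [[ 483.  -252.    30. ]
 [ 410.7 -249.2   30. ]
 [ 501.4 -231.1   30. ]
 [ 499.5 -276.3   30. ]
 [ 389.3 -271.9   30. ]
 [ 391.5 -225.9   30. ]]
[array([[382.70937714, 383.31437192]]), array([[382.87010426, 360.94035688]]), array([[383.10293668, 328.64472644]])]
```

View-pixel results: pin top at (384,183), giving (446.0, -251.4). The outer rack holes are at (385,123) and (381,231), with their midpoint at (446.9, -250.6), and the corners measure 45 x 110. These are consistent, so I'm grasping the pin.

```bash
python3 - <<'E'
from h import *
import pickle
jaws.gripper_to(45)
bot.move_pose([446,-251.2,120],down(0)); bot.move_straight([446,-251.2,40],v=100)
s=bot.read_state();print(s['eef_pos'],s['force'])
jaws.gripper_to(0); s=bot.read_state();print(s['grip_width'],s['force'],s['t'])
bot.move_straight([446,-251.2,150],v=120)
bot.move_pose([446,-251.2,200],down(0))
s=bot.read_state();print(s['eef_pos'],s['grip_width'],s['force'],s['t'])
c=cap('wrist');pickle.dump((c,s),open('c2.pkl','wb'));save(c,'w2.png',crop=(150,150,360,300),s=3)
E
```

```text
[ 446.46017006 -251.57824979   40.75078151] [-0.14714405  0.61998296 -0.41105622]
9.266785451799958 [-0.46211128  1.0010548   0.78016933] 4.9833
[ 446.51699637 -251.52850697  200.67442746] 8.99575007996598 [ 0.23048727  0.98513798 -0.10343478] 6.3667
```

View pics/w2.png

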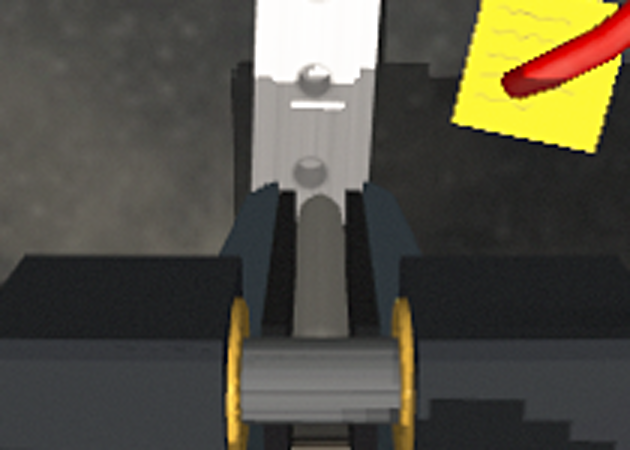

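```bash
python3 - <<'E'
from h import *
import pickle
c,s=pickle.load(open('c2.pkl','rb'))
p=np.array(s['eef_pos']);f=p-[0,0,38.75]
print([((proj(c,f+d)-[150,150])*3).round(0).tolist() for d in([0,0,0],[2.5,0,0],[0,0,8],[5,0,8],[0,5,8],[0,-5,8],[0,5,30],[0,-5,30],[4.5,0,4],[0,0,-4])])
# look at hole: camera over housing
for yaw in (0,.5,-.5,.9):
  q=bot.ik([390,240,200],down(yaw)); print(yaw,None if q is None else np.round(q,2))
E
```

```text
[[[316.0, 202.0]], [[316.0, 191.0]], [[315.0, 214.0]], [[315.0, 193.0]], [[293.0, 214.0]], [[338.0, 214.0]], [[291.0, 252.0]], [[340.0, 252.0]], [[315.0, 189.0]], [[316.0, 196.0]]]
0 [ 0.53  0.15  1.84 -0.    1.16  2.1 ]
0.5 [ 0.53  0.15  1.84 -0.    1.16  1.6 ]
-0.5 None
0.9 [ 0.53  0.15  1.84 -0.    1.16  1.2 ]
```

The pin is held and vertical. Its foot appears at crop (320,195), against about (316,190) predicted, an apparent bias of about -1.2 mm in y. Now I'll look at the housing with the wrist camera.

```bash
python3 - <<'E'
from h import *
import pickle
bot.move_pose([430,190,200],down(.93))
s=bot.read_state();c=cap('wrist');pickle.dump((c,s),open('c3.pkl','wb'));save(c,'w3.png',s=1.5);print(s['t'],s['eef_pos'],s['grip_width'])
E
```

```text
8.0417 [430.31015942 189.33128904 199.82730481] 9.0863403007571
```

View pics/w3.png

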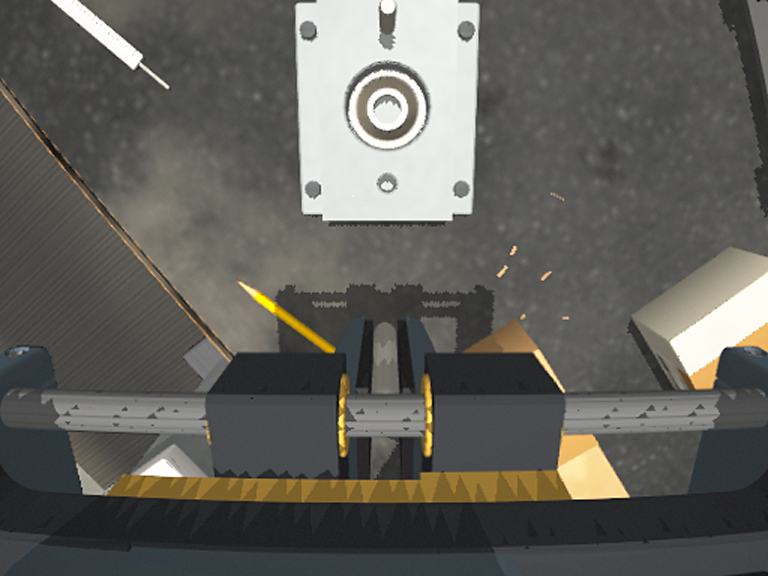

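The wrist view (1.5x) shows the hole at (387,183), the bore centre at (387,107) and the stud top at about (388,5).

```bash
python3 - <<'E'
from h import *
import pickle
c,s=pickle.load(open('c3.pkl','rb'))
v=lambda p,z:onplane(c,np.array(p)/1.5,z).round(1)
g=cv2.cvtColor(c['im'],cv2.COLOR_RGB2GRAY)
x0,y0=245,110; m=(g[y0:136,x0:272]<185).astype(np.uint8)
n,l,st,ce=cv2.connectedComponentsWithStats(m)
for i in range(1,n):
    if st[i,4]>20: ys,xs=np.nonzero(l==i); print('hole',st[i],[x0+(xs.min()+xs.max())/2,y0+(ys.min()+ys.max())/2])
x0,y0=225,35; m=(g[y0:108,x0:292]<170).astype(np.uint8)
cs,_=cv2.findContours(m,cv2.RETR_EXTERNAL,cv2.CHAIN_APPROX_NONE); k=max(cs,key=cv2.contourArea); e=cv2.fitEllipse(k); b=(np.array(e[0])+[x0,y0])
print('bore',b,e, v([b*1.5],40))
H=v([[387,183]],40)[0];S=v([[388,5]],84)[0];print(H,S,np.linalg.norm((S-H)[:2]),np.degrees(np.arctan2(S[1]-H[1],S[0]-H[0])))
d=v([[303,213],[472,214]],10)  # foot corners
print(d,np.linalg.norm(d[0]-d[1]),v([[322,220],[453,220]],40))
p=np.array(s['eef_pos']);print('pin pred',proj(c,[p-[0,0,30.75]])*1.5)
E
```

```text
hole [  6   5  14  14 101] [np.float64(257.5), np.float64(121.5)]
bore [257.82561111  71.82556915] ((32.82561111450195, 36.82556915283203), (40.15385055541992, 42.25883102416992), 177.25686645507812) [[496.4 273.5  40. ]]
[467.2 234.1  40. ] [527.2 313.9  84. ] 99.8400721153586 53.06123726771014
[[402.4 253.   10. ]
 [504.3 175.9  10. ]] 127.78114101854001 [[416.  240.9  40. ]
 [488.9 186.4  40. ]]
pin pred [[382.36282852 329.75263621]]
```

```bash
python3 - <<'E'
from h import *
import pickle
bot.move_pose([465.9,234.4,130],down(.926)); bot.move_straight([465.9,234.4,90],v=100); bot.dwell(.2)
s=bot.read_state();c=cap('wrist');pickle.dump((c,s),open('c4.pkl','wb'));save(c,'w4.png',crop=(170,130,345,270),s=4);print(s['t'],s['eef_pos'],s['grip_width'],s['force'])
p=np.array(s['eef_pos']);f=lambda P:((proj(c,P)-[170,130])*4).round(0).tolist()
print('foot',f([p-[0,0,38.75],p-[0,0,30.75]]),'hole meas',f([[466.8,233.8,40]]),'bore',f([[496.4,273.5,40]]))
E
```

```text
9.2917 [466.43179797 234.60980663  90.91272961] 9.170450760111644 [ 0.31220719  0.24153726 -0.97311951]
foot [[340.0, 344.0], [340.0, 360.0]] hole meas [[344.0, 324.0]] bore [[343.0, 54.0]]
```

View pics/w4.png

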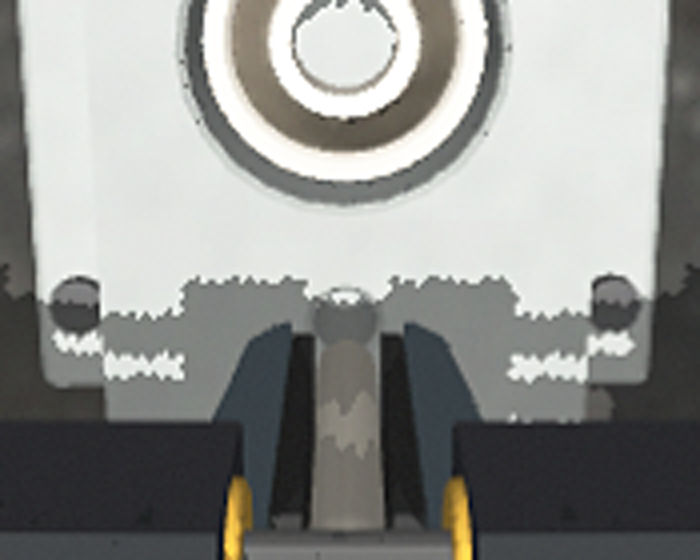

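Crop (4x): the hole is at (346,320) and the pin axis is at x≈346, so they are laterally aligned. The pin's front edge is at y≈339, which puts the foot about 1 mm short along tool x. I'll correct by +1.0 mm and lower it, watching the force.

```bash
python3 - <<'E'
from h import *
x,y=465.9+.6,234.4+.8
bot.move_straight([x,y,90],v=50)
for z in (78,72,66,60,56,53,51,50,49,48,47):
    bot.move_straight([x,y,z],v=40)
    s=bot.read_state();print(z,np.round(s['eef_pos'],1),np.round(s['force'],1),np.round(s['moment'],2),round(s['grip_width'],1),round(s['t'],1))
    if abs(s['force'][2])>12 or np.hypot(*s['force'][:2])>10: break
E
```

```text
78 [466.3 235.1  77.6] [-1.2  0.5 -0.2] [-0.03 -0.04  0.02] 9.1 10.0
72 [466.3 235.1  71.7] [ 0.2  1.  -0.9] [-0.02 -0.08  0.01] 8.9 10.3
66 [466.3 235.1  65.7] [-0.3  0.1  0.2] [ 0.01 -0.05 -0.06] 9.1 10.6
60 [466.3 235.1  59.6] [-0.1 -0.1 -0.7] [-0.07 -0.    0.01] 9.7 10.9
56 [466.3 235.1  55.7] [-0.4  0.5 -0.6] [-0.07 -0.09  0.09] 9.2 11.2
53 [466.4 235.1  52.8] [-0.1  0.7 -0.4] [-0.01 -0.04 -0.01] 9.2 11.4
51 [466.4 235.1  50.9] [-0.2  0.9 -0.4] [-0.04 -0.08 -0.03] 9.1 11.7
50 [466.6 235.3  50.1] [ 0.1 -0.   0.6] [ 0.   -0.12 -0.  ] 9.2 11.9
49 [466.8 235.4  49.9] [-0.8 -0.3  5.3] [-0.1   0.18  0.  ] 9.6 12.2
48 [467.  235.5  49.6] [-0.8 -0.8 10.5] [-0.23  0.36 -0.03] 9.5 12.4
47 [467.2 235.6  49.4] [-3.2 -1.6 16.5] [-0.31  0.66  0.01] 9.3 12.7
```

```bash
python3 - <<'E'
from h import *
import pickle
bot.move_straight([466.6,235.3,50],v=40)
jaws.gripper_to(40); s=bot.read_state(); print(np.round(s['force'],1),s['grip_width'])
bot.move_straight([466.6,235.3,130],v=150)
bot.move_pose([446,208,210],down(.926));bot.dwell(.2)
s=bot.read_state();c=cap('wrist');pickle.dump((c,s),open('c5.pkl','wb'));save(c,'w5.png',crop=(130,0,386,192),s=3);print(s['t'],s['eef_pos'])
f=lambda P:((proj(c,P)-[130,0])*3).round(0).tolist()
print(f([[466.5,235.2,84],[527,313.7,84],[496.4,273.5,40]]))
E
```

```text
[-0.6  0.4  0.4] 39.67892571071127
14.9083 [445.27060962 207.83478767 208.12419645]
[[378.0, 447.0], [382.0, 106.0], [381.0, 289.0]]
```

View pics/w5.png

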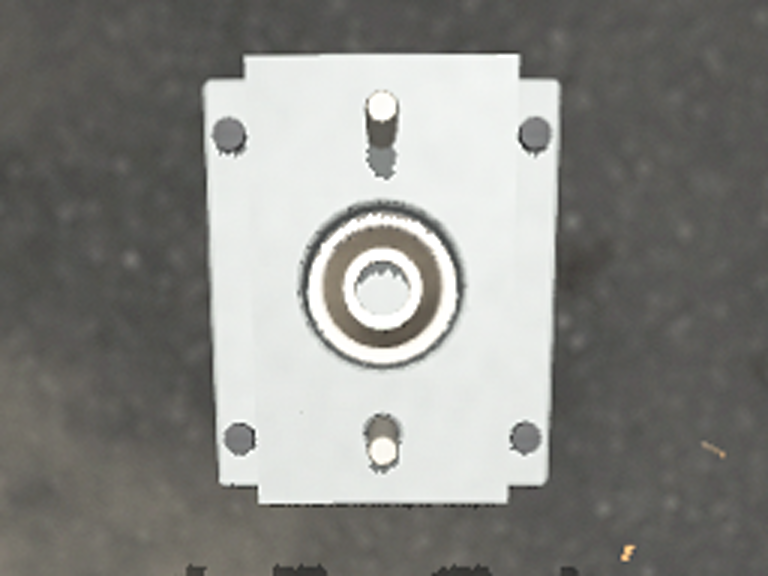

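```bash
python3 - <<'E'
from h import *
import pickle
c,s=pickle.load(open('c5.pkl','rb'))
g=cv2.cvtColor(c['im'],cv2.COLOR_RGB2GRAY)
P=[]
for (u,v) in ((383,451),(382,104)):
    u0,v0=130+u/3,v/3; x0,y0=int(u0)-8,int(v0)-8
    m=(g[y0:y0+17,x0:x0+17]>250).astype(np.uint8); n,l,st,ce=cv2.connectedComponentsWithStats(m)
    print(u0,v0,[(st[i].tolist(),(ce[i]+[x0,y0]).round(1)) for i in range(1,n)])
px=np.array([[383,450.5],[382,105]])/3+[130,0]-.33
T=onplane(c,px,84); print(T,np.linalg.norm(T[1]-T[0]),np.degrees(np.arctan2(*(T[1]-T[0])[1::-1])))
bot.move_pose([446,208,240],down(.9))
bot.move_pose([590,-248,210],down(0));bot.dwell(.2)
s=bot.read_state();c=cap('wrist');pickle.dump((c,s),open('c6.pkl','wb'));save(c,'w6.png',crop=(130,0,386,192),s=3);print(s['t'],s['eef_pos'])
E
```

```text
257.6666666666667 150.33333333333334 [([5, 5, 7, 7, 16], array([255.8, 149.5])), ([12, 8, 1, 1, 1], array([261., 150.])), ([11, 10, 1, 1, 1], array([260., 152.]))]
257.3333333333333 34.666666666666664 [([4, 5, 9, 9, 60], array([256.7,  35. ]))]
[[467.06923667 233.96198525  84.        ]
 [527.00020226 314.26726866  84.        ]] 100.20308967324733 53.266417391918836
17.1583 [ 590.26438614 -246.98296132  210.31010023]
```

View pics/w6.png

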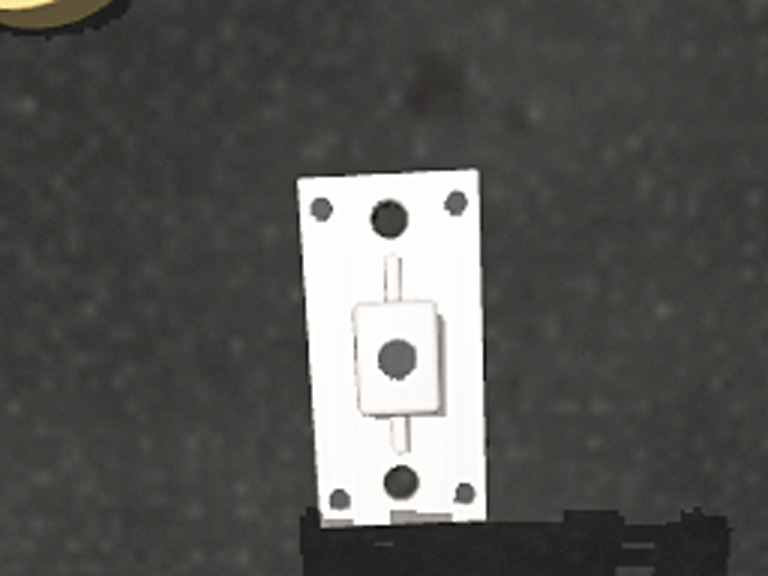

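Crop (3x): the cover holes are at (389,219) and (401,482), and the lug-top centre is at (397,359).

```bash
python3 - <<'E'
from h import *
import pickle
c,s=pickle.load(open('c6.pkl','rb'))
g=cv2.cvtColor(c['im'],cv2.COLOR_RGB2GRAY)
n,l,st,ce=cv2.connectedComponentsWithStats((g[50:170,235:290]<150).astype(np.uint8))
q=[]
for i in range(1,n):
    if 60<st[i,4]<400: print(st[i],(ce[i]+[235,50]).round(2)); q.append(ce[i]+[235,50])
q=sorted(q,key=lambda p:p[1])
a,b,L=onplane(c,[q[0]],8)[0],onplane(c,[q[-1]],8)[0],onplane(c,[q[1]],38)[0]
print(a,b,L,np.linalg.norm(a-b),(a+b)/2,np.degrees(np.arctan2(a[1]-b[1],a[0]-b[0])))
E
```

```text
[ 19  17  12  13 125] [259.3   72.62]
[ 21  63  13  14 126] [261.74 119.37]
[ 23 105  12  11 103] [263.18 160.26]
[ 701.69983434 -250.9478989     8.        ] [ 602.52507251 -255.90498648    8.        ] [ 651.45051799 -253.41774355   38.        ] 99.2985704925578 [ 652.11245343 -253.42644269    8.        ] 2.861454064625749
```

```bash
python3 - <<'E'
from h import *
import pickle
jaws.gripper_to(56)
t=np.array([653,-252.]); y=.05
bot.move_pose([*t,110],down(y)); bot.dwell(.2)
s=bot.read_state(); d=t-np.array(s['eef_pos'])[:2]; print(d)
bot.move_straight([*t,45],v=100); bot.move_straight([*t,14],v=60)
s=bot.read_state();print(s['eef_pos'],s['force'])
c=cap('wrist');save(c,'w7.png',crop=(170,130,345,270),s=4)
f=lambda P:((proj(c,P)-[170,130])*4).round(0).tolist()
u=np.array([np.cos(y),np.sin(y),0]);print(f([[*t,38],[*(t+20*u[:2]),38],[*(t+50*u[:2]),8]]))
E
```

```text
[-0.42257187  0.59777991]
[ 653.06085368 -252.04308046   13.83043515] [-1.31090424  1.02094246 -0.1655593 ]
[[339.0, 517.0], [339.0, 370.0], [339.0, 91.0]]
```

View pics/w7.png

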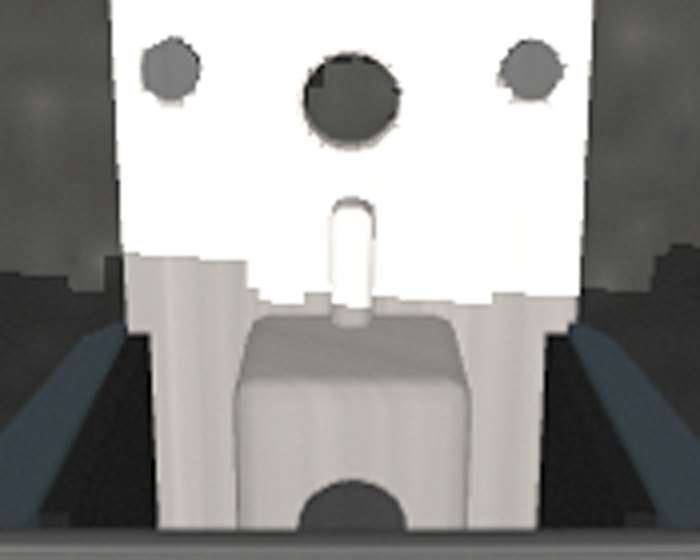

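Crop (4x): the lug is centred between the fingers (352 against 347). The hole at (351,99) is offset from its prediction by the same camera bias as before, so the position agrees. Gripping the lug.

```bash
python3 - <<'E'
from h import *
import pickle
jaws.gripper_to(0); s0=bot.read_state();print(s0['grip_width'],np.round(s0['force'],1),s0['eef_pos'])
bot.move_straight([653,-252,120],v=80); bot.move_straight([653,-252,230],v=150); bot.dwell(.2)
s=bot.read_state();c=cap('wrist');pickle.dump((c,s),open('c8.pkl','wb'))
print(s['t'],s['grip_width'],np.round(s['force'],1),np.round(s['moment'],2),s['eef_pos'])
g=cv2.cvtColor(c['im'],cv2.COLOR_RGB2GRAY)
x0,y0,x1,y1=235,135,285,175
n,l,st,ce=cv2.connectedComponentsWithStats((g[y0:y1,x0:x1]<140).astype(np.uint8))
for i in range(1,n):
  if st[i,4]>60: print(st[i],(ce[i]+[x0,y0]).round(2))
p=np.array(s['eef_pos']);Rt=R.from_quat(s['tcp_rot']).as_matrix()
print(proj(c,[p+Rt@[50,0,5.8]]))
save(c,'w8.png',crop=(150,110,365,270),s=3.5)
# path check
for P in ((560,-100,230),(500,100,230),(496.6,275.9,200),(496.6,275.9,107.8)): print(bot.ik(P,down(.9285)))
E
```

```text
29.805491905294293 [-0.2  0.3  0.8] [ 653.10104543 -252.10820163   14.22917032]
23.0 29.976273596938174 [-0.1 -1.1 -3. ] [ 0.04  0.03 -0.01] [ 652.57670388 -251.82462993  228.66197185]
[ 10   8  24  24 464] [256.22 154.52]
[[254.90229126 152.72724971]]
[-1.96926157e-01  3.00401016e-01  1.55160699e+00 -4.44089210e-16
  1.28958464e+00  4.45370170e-01]
[ 1.74840292e-01  2.06561514e-01  1.68104656e+00 -4.44089210e-16
  1.25398458e+00  8.17136619e-01]
[ 4.86871140e-01  3.17861789e-01  1.60327838e+00 -4.44089210e-16
  1.22045248e+00  1.12916747e+00]
[ 4.86871140e-01  3.95678995e-01  1.73528544e+00 -4.44089210e-16
  1.01062822e+00  1.12916747e+00]
```

View pics/w8.png

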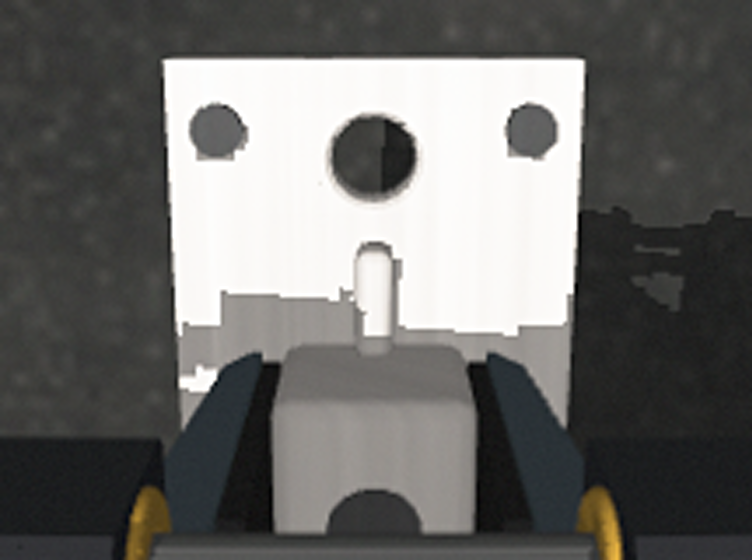

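Crop: the cover is held straight, with its hole at (374,157), within the known bias. Now I'll carry it across at height and then stop above the pins.

```bash
python3 - <<'E'
from h import *
import pickle
q=down(.9285); m=[496.6,275.8]
bot.move_pose([*m,230],q); bot.move_straight([*m,150],v=100); bot.dwell(.3)
e=np.array(bot.read_state()['eef_pos']); print(e)
bot.move_straight([*m,112],v=60); bot.dwell(.3)
s=bot.read_state();c=cap('wrist');pickle.dump((c,s),open('c9.pkl','wb'))
print(s['t'],s['grip_width'],np.round(s['force'],1),s['eef_pos'],R.from_quat(s['tcp_rot']).as_matrix().round(4).tolist())
save(c,'w9.png',crop=(205,120,315,200),s=7)
d=cap('side');pickle.dump(d,open('c9s.pkl','wb'))
f=lambda P:((proj(c,P)-[205,120])*7).round(0).tolist()
u=np.array([np.cos(.9285),np.sin(.9285)])
p=np.array(s['eef_pos']); print('hole top/bottom',f([[*(p[:2]+50*u),p[2]-6.2],[*(p[:2]+50*u),p[2]-14.2]]),'stud top',f([[526.6,316,84],[527,314.27,84]]))
E
```

```text
[496.77610411 275.91311353 150.44408817]
27.3667 30.05327503837729 [-0.1  0.1 -2.2] [496.74817139 275.87750923 112.33702007] [[0.599, 0.8007, 0.0006], [0.8007, -0.599, 0.0003], [0.0006, 0.0003, -1.0]]
hole top/bottom [[348.0, 218.0], [348.0, 204.0]] stud top [[347.0, 183.0], [362.0, 195.0]]
```

I've used all 12 views, so I'll check numerically what shows through the hole.

```bash
python3 - <<'E'
import pickle,cv2,numpy as np
from h import proj,onplane
c,s=pickle.load(open('c9.pkl','rb'))
g=cv2.cvtColor(c['im'],cv2.COLOR_RGB2GRAY)
print('cols',242,'..');
for r in range(136,172): print(r,' '.join('%3d'%v for v in g[r,242:272]))
E
```

```text
cols 242 ..
136 246 248 247 246 246 247 246 245 246 246 247 248 248 248 248 247 246 245 245 246 245 245 246 246 249 250 249 248 247 246
137 246 247 247 246 246 247 246 245 246 246 247 248 248 248 247 247 246 245 245 245 245 245 246 246 248 249 249 248 247 246
138 246 247 247 246 246 247 246 245 246 246 247 248 248 248 247 247 246 244 245 245 245 245 246 246 248 249 249 248 247 246
139 246 247 247 246 246 247 246 244 246 246 247 247 248 248 248 247 246 245 245 245 244 245 245 246 248 249 248 248 247 246
140 247 247 247 246 246 247 246 245 246 246 248 249 250 251 250 249 248 246 246 246 246 245 246 247 248 250 249 249 248 246
141 247 248 248 247 247 248 247 247 247 249 250 252 255 255 244 243 243 250 250 249 248 248 247 247 249 250 249 249 248 247
142 247 248 248 247 247 248 248 248 249 250 225 200 171 104 105 111 172 171 198 227 251 249 248 248 249 250 249 249 248 247
143 247 248 248 247 247 249 249 236 223 172 174 140 140 109 107 124 140 134 101 110 175 203 240 250 250 250 249 249 248 247
144 247 248 248 247 248 250 224 125 175 123  94 107 106 107 108 105 104 105 108 103 155 176 186 
[... 2675 characters left out ...]
 140 126 125 125 119 121 127 125 132 150 188 209 229 232 244 249 248 247 245 244
167 245 245 247 246 245 247 243 234 230 230 212 172 172 170 148 150 168 168 193 230 228 228 235 243 248 248 248 247 246 244
168 245 245 246 246 246 247 247 246 242 234 232 234 236 236 234 233 231 230 230 226 233 238 245 246 248 248 248 247 246 244
169 244 246 246 245 245 246 246 244 245 246 243 238 239 239 233 233 231 235 238 238 245 244 244 245 247 248 247 246 246 244
170 244 245 246 245 245 246 245 244 243 245 246 247 247 248 247 247 246 245 244 244 243 243 243 245 247 248 247 246 245 244
171 243 244 245 245 244 245 244 244 243 243 244 245 246 246 246 245 243 242 243 242 242 242 242 243 246 247 246 246 244 243
```

```bash
python3 - <<'E'
import pickle,numpy as np
from h import *
c,s=pickle.load(open('c9.pkl','rb'))
p=np.array(s['eef_pos']);Rt=R.from_quat(s['tcp_rot']).as_matrix()
h=onplane(c,[[256.3,154.5]],p[2]-6.2)[0]; k=onplane(c,[[256.4,147.8]],84)[0]
print('hole tool',Rt.T@(h-p),'stud',Rt.T@(k-p))
# expected disk outline of stud top centred at k
print(proj(c,[k+Rt@[5,0,0],k-Rt@[5,0,0],k+Rt@[0,5,0],k-Rt@[0,5,0]]).round(1).tolist())
d=pickle.load(open('c9s.pkl','rb')); g=cv2.cvtColor(d['im'],cv2.COLOR_RGB2GRAY)
u=Rt[:,0]
for n,P in(('hole near',p+Rt@[-50,0,14.2]),('pin top',[466.7,235.6,84]),('pin base',[466.7,235.6,40]),('stud top',[526.6,316,84]),('stud base',[526.6,316,40]),('flange end -',p+Rt@[-66,0,14.2]),('flange end +',p+Rt@[66,0,14.2])): print(n,proj(d,[P]).round(1))
E
```

```text
hole tool [48.08637655  0.92067342  6.22890373] stud [48.92507191  0.9992219  28.36645125]
[[256.4, 139.8], [256.4, 155.7], [264.4, 147.8], [248.4, 147.8]]
hole near [[331.4 182.6]]
pin top [[330.7 186.7]]
pin base [[329.  199.2]]
stud top [[362.4 203.9]]
stud base [[359.7 216.6]]
flange end - [[326.6 180. ]]
flange end + [[368.6 202.6]]
```

```bash
python3 - <<'E'
from h import *
import pickle
s=bot.read_state();p=np.array(s['eef_pos']);Rt=R.from_quat(s['tcp_rot']).as_matrix()
g=np.array([496.6,275.8,112])+.75*Rt[:,0]; g[2]=108.0
bot.move_straight(g.tolist(),v=30); bot.dwell(.5)
s=bot.read_state();c=cap('wrist');pickle.dump((c,s),open('c10.pkl','wb'));p=np.array(s['eef_pos'])
print(s['t'],p,s['grip_width'],np.round(s['force'],1),np.abs(s['dq']).max())
im=cv2.cvtColor(c['im'],cv2.COLOR_RGB2GRAY)
for r in range(138,170,1): print(r,' '.join('%3d'%v for v in im[r,242:272]))
d=cap('side');e=cap('scene');pickle.dump((d,e),open('c10s.pkl','wb'))
for n,k in(('side',d),('scene',e)):
  for nm,P in(('pin',[466.7,235.6]),('stud',[526.6,316])):
    print(n,nm,proj(k,[[*P,84],[*P,40]]).round(1).tolist())
E
```

```text
28.25 [497.08091722 276.40354371 108.04334414] 29.989928236992345 [-0.7 -0.2 -2.1] 0.0018346546173607598
138 246 247 247 246 246 247 246 245 245 246 247 247 247 248 247 247 246 244 245 245 245 245 245 246 248 249 249 248 247 246
139 246 247 247 246 246 247 246 244 246 246 247 248 248 248 248 247 245 245 245 245 245 245 246 246 248 249 248 248 247 246
140 247 247 247 246 247 247 246 245 246 246 248 249 249 250 249 249 248 247 246 246 246 245 246 247 248 250 249 248 247 246
141 247 248 248 247 247 247 247 246 247 249 250 253 254 255 244 243 253 250 250 249 248 247 247 247 249 250 249 249 248 247
142 247 248 247 247 247 248 248 247 249 251 225 199 170 113 173 109 171 170 198 228 251 249 248 248 249 250 250 249 248 247
143 246 248 248 247 247 249 248 236 223 173 172 119  95 126 103 103  89  87 102 171 175 202 240 250 250 250 250 249 248 247
144 246 248 248 247 248 250 224 176 171 117  71  85  87  93 112  95  92  85  83 104 146 103 132 233 252 251 250 249 248 247
145 247 248 248 248 249 227 182 143  90  73  86 103 109 133 212 116 104 105 112  90  74 111 189 194 224 252 251 249 247 247
146
[... 2444 characters left out ...]
 193 234 235 244 248 247 246 244
166 244 246 246 246 246 240 231 227 208 165 140 125 125 125 118 119 124 127 131 150 188 209 229 232 243 249 248 247 246 244
167 245 245 246 246 246 246 243 233 230 230 211 170 173 171 148 150 168 168 193 230 227 227 235 243 248 248 247 247 246 245
168 245 246 246 246 245 247 247 245 242 234 233 235 236 236 233 232 230 230 230 226 233 237 245 246 248 248 247 247 245 244
169 244 245 246 246 246 246 245 245 244 246 243 238 239 239 234 233 231 234 238 238 245 244 243 245 247 248 247 246 245 245
side pin [[330.7, 186.7], [329.0, 199.2]]
side stud [[362.4, 203.9], [359.7, 216.6]]
scene pin [[223.2, 267.3], [224.3, 279.5]]
scene stud [[178.3, 281.9], [181.1, 293.8]]
```

```bash
python3 - <<'E'
import pickle,numpy as np
from h import *
c,s=pickle.load(open('c10.pkl','rb'))
p=np.array(s['eef_pos']);Rt=R.from_quat(s['tcp_rot']).as_matrix()
h=onplane(c,[[256.3,154.5]],p[2]-6.2)[0]; k=onplane(c,[[256.6,149.8]],84)[0]
print('hole tool',Rt.T@(h-p),'stud',Rt.T@(k-p))
d,e=pickle.load(open('c10s.pkl','rb'))
# side camera, pin side: rows from underside to housing top
g=cv2.cvtColor(d['im'],cv2.COLOR_RGB2GRAY)
print('side cols 318..343')
for r in range(178,206): print(r,' '.join('%3d'%v for v in g[r,318:344]))
g=cv2.cvtColor(e['im'],cv2.COLOR_RGB2GRAY)
print('flange corners side',proj(d,[p+Rt@[a*66,b*33,z] for a in(-1,1) for b in(-1,1) for z in(14.2,6.2)]).round(1).tolist())
print('scene cols 205..240')
for r in range(256,288): print(r,' '.join('%3d'%v for v in g[r,208:238]))
print('flange scene',proj(e,[p+Rt@[a*66,b*33,z] for a in(-1,1) for b in(-1,1) for z in(14.2,6.2)]).round(1).tolist())
E
```

```text
hole tool [48.09019101  0.92063458  6.2039342 ] stud [48.26361298  1.11769787 24.04730213]
side cols 318..343
178 138 139 139 145 188 187 182 180 196 192 192 195 193 190 158 108  85  85  85  85  85  85  85  86  86  88
179 229 228 228 228 228 230 237 235 196 196 193 193 194 193 193 189 157 108  85  86  85  84  87  90  87  88
180 185 218 215 215 215 217 204 192 191 195 208 217 218 207 197 193 193 184 126  80  85  85  85  85  85  86
181 138 109  72 128 165 194 194 195 193 190 192 208 206 194 186 191 193 192 178 106  84  85  85  85  86  87
182 126 123 123 164 194 194 193 193 193 193 192 184 182 175 173 165 187 210 187  89  83  83  83  86  85  86
183  73 134 190 190 162 166 194 193 193 193 193 171 137 143 173 189 174 187 180  87  83  83  82  81  83  87
184 135 193 190 158  74  75  94 194 194 193 194 194 193 193 192 190 182 182 171  86  84  84  83  84  83  82
185 186 191 194 189  80  83 115 193 195 194 194 193 194 195 193 193 188 168 143  84  83  84  84  83  84  83
186 185 186 188 191 191 167 191 190 190 192 193 193 193 195 195 195 193 187 148  84  83  83  83  83  84  84
187 130 185 185 18
[... 5612 characters left out ...]
32 132 136 134 135 132 131 132 131 132 132 134 132 133 133 132
284 113 118 141 168 168 161 147 135 125 129 133 135 135 136 136 132 135 133 134 135 131 129 132 133 132 133 133 132 135 134
285 105  91  98 128 154 168 159 140 129 128 133 131 133 136 132 133 134 132 131 133 134 136 130 135 133 133 135 133 134 133
286 155 123  90  89 122 158 167 149 131 129 130 131 134 133 134 135 134 134 133 132 132 134 134 133 135 132 133 132 132 134
287 175 160 118  82  95 135 162 161 134 132 131 131 134 133 134 130 132 134 132 130 131 133 130 134 135 134 134 133 134 135
flange scene [[234.9, 273.8], [234.8, 271.5], [224.4, 251.6], [224.2, 249.3], [173.6, 294.0], [173.0, 291.8], [166.3, 269.7], [165.7, 267.4]]
```

```bash
python3 - <<'E'
from h import *
s=bot.read_state();print(s['t'],s['eef_pos'],s['grip_width'],np.round(s['force'],1));order.finish_job()
E
```

```text
28.4 [497.04450914 276.42570135 108.0103431 ] 29.810235498509318 [ 0.2 -0.2 -2.8]
the job is handed in; nothing more can be done
```

I put the guide pin in the housing hole and released it. I then carried the cover over the cartons and handed the job in with it still held above the two pins, at 28.4 s.

**Guide pin:** The pin bottomed in the hole. The upward push rose to 16.5 N at the expected depth, with about 3.6 N sideways, and I then opened the jaws. The wrist view afterwards put the two pin tops 100.2 mm apart (100 expected), assuming both tops are level at 84 mm.

**Cover:** It is held at the lug with the jaws at 29.8 mm and is at rest. By the arm's reading its underside is about 93.8 mm above the table, roughly 10 mm above the pins. The tool is vertical to within 0.001 rad. I did not measure the cover's own tilt separately.

**Final alignment:**
- **Stud side:** The wrist camera showed the stud through the cover's hole, off centre by about 0.2 mm along each axis.
- **Pin side:** I could only check this indirectly. In the side camera the pin and the cover's hole shifted from prediction by the same amount to within about 0.3 pixel.

**What disagreed:**
- **Wrist camera bias:** It showed a steady offset of about 1–2 mm, which I cancelled by measuring relative positions.
- **Centring:** The pin position and the stud view disagreed by about 1.5 mm along the housing's long axis, so I followed the stud view.
- **Pictures:** I reached the 12-picture limit, so the last checks were made on pixel values rather than by viewing.
- **Cartons:** I took no picture specifically to check them. The cover crossed well above them, at about 190–215 mm against their 65 mm.

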